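# Weigh a lidded tub on the bench spring scale

### The arm

A 7-joint arm with a two-finger parallel gripper is mounted at the origin on the work surface. World frame = base frame: x ahead of the robot, y to its left, z up, the work surface at z = 0. Lengths are in m, angles in degrees, forces in N, time in s.
With the tool pointing down it reaches from about 0.425 to 0.875 m from the base axis. Payload 4.7 kg.
Tool frame: the origin (TCP) lies at the very end of the fingers, on their centre line; the grasp point (between the pads) lies env.grip_point_offset behind it (env.grip_point_offset is the distance from the TCP to the grasp point, in m); z points along the fingers, y is the direction in which the jaws open and shut (so a half turn about z gives the same grasp; the last joint's range is limited). The gripper opens to 87 mm and grips with 3 to 60 N. Pads are 19 mm wide; open, the fingers measure 117 mm over their backs; the gripper's body (75 mm by 190 mm) begins 51 mm behind the grasp point.
Start: joints at [69.677, 18.392, -4.016, 83.108, 1.295, 78.541, -3.26], TCP at [0.234, -0.606, 0.223] pointing down, gripper open.
Joint ranges: [-163.93, 163.93], [-17.29, 119.83], [-79.2, 71.16], [3.27, 140.29], [-89.18, 269.18], [5.43, 117.66], [-154.24, 154.24]. Speed limits (degrees/s): [147.25, 147.25, 180, 180, 180, 180, 180].

### API

Orientations are given as [roll, pitch, yaw] about the fixed x, y, z axes, in that order (R = Rz(yaw) Ry(pitch) Rx(roll)).
In Python, from cell import env gives the robot as it stands.
- The arm moves only by the tool send_rows, never from a script. Its argument "plan" is a list of rows, each a list of 7 numbers: the finger opening in mm, from 0 to 87, then the shift along the tool's x, y, z in mm, then the turn, a rotation vector about the tool's x, y, z in rad. A call has 1 to 12 rows; each row shifts and turns the commanded pose from where the row before left it, along the tool's axes as they then stand; what a row does not reach is not made up. A row lasts 1/10 s, in which the tool goes at most 50 mm and 8.59 degrees, less where a joint would pass 70% of its speed; a pose out of reach is approached as far as the arm can. A call is refused whole if a number of a shift passes 50 or a number of a turn 0.15, either way. A call with a gripper value outside its range is refused whole. The fingers move at their own pace and stop on an object; "grip_force" is the grip in N (left out, the last holds). Time passes only in rows, so rows that do not move let the fingers close. It gives the time, the measured TCP pose, the force and the opening at its end, in the units of the state.
- env.get_obs(): the state, without advancing time (a new reading comes with each control period).
- env.read_camera(name): name is "side" or "top"; returns the picture (400x640x3 uint8, red, green, blue); there is no depth.
- env.get_calibration(name): a dict with "fx", "fy", "cx", "cy" (pixels), "extrinsics" (4x4, takes a point from camera to world coordinates). Camera axes: x right, y down, z forward; pixel columns grow to the right and rows downward; lengths in m; the calibration is good to about 2 mm. A picture is of the moment at which its call begins. get_calibration takes no time and is no camera call.
- env.sign_off(): hands the job in, once; it reports no verdict.
Trained networks look in the newest picture that a camera, given by its name, has taken for a name from the list of things; names that differ only in an ending like _2 or _b are one class to them, and where a whole thing is asked for, a point or a joint stands for the part that bears it (a point fixed in the world has none). Each returns a list of dicts, best first, with "confidence" (0 to 1); they miss things now and then, are a little off and sometimes report something else, mostly with a low value. They report only what shows in the picture. A call takes as long as a camera call. They do not tell look-alikes from the thing itself.
- env.regions_of(camera, query): "region" (400x640 bool, what is visible of it) and "rect" ([left, top, right, bottom] in pixels, round what is visible of it).
The state is a dict: "time_s": time; "qpos": joint angles; "joint_velocities": joint speeds; "effort": joint torques, N m; "tool_pos": TCP position; "tool_rot": TCP orientation; "force": force on the tool from outside, world axes, zero at the start; "wrist_torque": the same for the moment, N m; "grip_width": finger opening in m.
Only numpy, scipy, OpenCV 4.12 (cv2) and the standard library are available. Lean on these libraries where they do the work, as an engineer would, in place of code of your own. Each camera call takes 0.05 s, during which the arm holds its last target. There are 200 camera calls.

### The job

Weigh the tall lidded tub: lift it upright by the wooden hand roll of its bail, hang the bail on the two-pronged hook of the spring scale without knocking the scale, and lower it at no more than a few centimetres a second until the spring carries the tub's whole weight before you let go, so that the pointer never drops, springs back or bounces. Leave the tub hanging still with the pointer settled, and the other things on the bench where they are.

Things in the scene. Friction and masses are not known exactly. Their poses are not given: they have to be found in the camera images.
- tall_tub: the taller, narrower of two white lidded tubs: lid 102 mm across, 95 mm high, hidden mass 0.3 to 0.96 kg. Origin at the centre of its underside, z up, y along the bail: a stiff upright steel wire bail (wire 6 mm) of two legs at y = -50 and +50 mm joined by a level bar 150 mm above the underside
- tall_tub_grip (a point): centre of the bail bar and of the wooden hand roll on it (18 mm thick, 34 mm long along the bar; bare wire on both sides of it); y axis along the bar, z up. The roll can be gripped here from above, fingers closing across the bar
- scale: the spring scale, fixed: origin on the bench straight below the hook, x from the hook towards the column. Column 26 mm square, its axis at x = 120 mm; round spring barrel on it, 48 mm across, 335 to 413 mm above the bench; graduated plate beside it at y = 41 to 87 mm; base plate 12 mm thick from x = -5 to 195 mm, y -85 to 85 mm; cross piece of the hook at x = 85 to 99 mm
- hook_seat (a point): where the centre of the seated bail bar lies; 275 mm above the bench when empty, sinks with it. y along the seated bar, z up, x towards the column. Two prongs (7 mm rods at y = -30, +30 mm, either side of the hand roll) with right-angled V notches open upwards for the wire; ends at x = -18 and 20 mm, 14 mm above the seat. Bring the bail over them from the -x side, bar 18 to 35 mm above the seat
- scale_hook (a joint): travel of the hook and its pointer, m: 0 = empty, at the top; grows downwards to the end stop at 0.1. Lightly damped spring of 110 N/m (moving mass 0.15 kg, balanced at 0): the tub settles it at weight / 110, that is 0.027 to 0.086
- squat_tub: bystander: the lower, wider white lidded tub, 130 mm across the lid, 60 mm high, the same kind of bail with its bar 110 mm above the underside; origin at the centre of its underside
- brush: bystander: brush lying flat on the bench; origin under its middle
- scraper: bystander: flat scraper lying on the bench; origin under its middle
- mallet: bystander: hammer lying on the bench; origin under its middle
- jar: bystander: amber glass jar, 64 mm across, 90 mm high; origin at the centre of its underside
- can: bystander: metal can, 72 mm across, 100 mm high; origin at the centre of its underside
- mug: bystander: white cup without handle, 76 mm across, 85 mm high; origin at the centre of its underside
Mind the look-alikes: they are no part of the job. What is shaped like the tall_tub but turquoise is not meant.

How it is judged (in metres and radians):
On the way, in this order (a step that is already met when the one before it is completed fails the run):
1. the tall tub is lifted clear of the bench, not yet on the hook (height (world z) of tall_tub above 0.03 m and contact force between tall_tub and scale below 0.1 N), for 0.2 s.
2. the bail lies in the hook's notches and the spring has begun to give (distance between tall_tub_grip and hook_seat below 0.014 m and value of joint scale_hook above 0.006 m), for 0.2 s.
At the end, for the whole second after the job is handed in: the tall tub hangs from the hook with its bail bar centred in both notches (within 14 mm of the seat), upright within 0.2 rad, clear of the bench, its weight on the spring (pointer travel over 15 mm), pointer still (under 15 mm/s) and tub still (under 30 mm/s) (distance between tall_tub_grip and hook_seat below 0.014 m and contact force between tall_tub and scale above 2 N and value of joint scale_hook above 0.015 m and velocity of joint scale_hook between -0.015 and 0.015 m/s and linear speed of tall_tub below 0.03 m/s and angle between tall_tub's own z axis and vertical below 0.2 rad and height (world z) of tall_tub above 0.025 m); the robot touches nothing.
It fails at once if the hook and pointer run down or spring up faster than 60 mm/s (velocity of joint scale_hook above 0.06 m/s or velocity of joint scale_hook below -0.06 m/s).
It fails at once if the tub is knocked against the scale or forced on its hook with more than 30 N (summed over the faces of the notches, where the hanging weight itself counts up to twice) (contact force between tall_tub and scale above 30 N).
It fails at once if the gripper knocks the scale with more than 10 N (contact force between the fingers and scale above 10 N).
It fails at once if the tall tub is tipped more than 0.6 rad (angle between tall_tub's own z axis and vertical above 0.6 rad).
It fails at once if another thing on the bench is moved more than 30 mm (distance of any of squat_tub, brush, scraper, mallet, jar, can, mug from where it was at the start of the episode above 0.03 m).
It also fails if it takes over 64 s, if anything falls off the work surface, if the arm or the gripper's body presses on something with over 40 N, if the wrist force passes 120 N, or if a joint passes its speed limit or range.

## Working session

There is one attempt and no reset: what is moved stays moved. The work goes in short steps, Python scripts to look and compute and a tool call to move; the robot and the scene stay as the last step left them, time stands still between calls to the robot, and variables do not carry over. Pictures are saved under pics/ and viewed, about 8 in all and at most 12, crops included, and the job is handed in when it is done.

Besides the shell and the picture viewer there is one more tool, called after "Emit:" by a JSON object that holds its "fn" and its "kwargs", one argument or row to a line. send_rows: Moves the arm, as the interface text tells. Its arguments: {"type":"object","properties":{"plan":{"type":"array"},"grip_force":{"type":"number"}},"required":["plan"]}

```bash
mkdir -p pics
python3 - <<'E'
from cell import env
import cv2,numpy as np
o=env.get_obs();print(o['time_s'],o['tool_pos'],o['tool_rot'],env.grip_point_offset,o['force'])
for c in['side','top']:
    im=env.read_camera(c);cv2.imwrite(f'pics/{c}0.png',im[:,:,::-1])
    k=env.get_calibration(c);print(c,k['fx'],k['fy'],k['cx'],k['cy'],np.round(k['extrinsics'],4).tolist())
    for q in['tall_tub','tall_tub_grip','scale','scale_hook','squat_tub']:
        try:
            for r in env.regions_of(c,q)[:4]:
                ys,xs=np.nonzero(r['region']);print(c,q,round(r['confidence'],2),r['rect'],xs.mean().round(1),ys.mean().round(1),im[r['region']].mean(0).round())
        except Exception as e:print(q,e)
E
```

```text
0.0 [ 0.23406448 -0.60578256  0.22144567] [-1.79887112e+02  6.80055626e-03  2.11312908e+01] 0.0187 [ 0.57050732 -0.389579   -0.23322538]
side 420.60777818344644 420.60777818344644 327.2664580345956 199.27000480203657 [[-0.999, -0.0228, 0.0381, 0.3933], [-0.0438, 0.6443, -0.7635, 1.0913], [-0.0071, -0.7644, -0.6447, 1.1087], [0.0, 0.0, 0.0, 1.0]]
side tall_tub 0.94 [271.7, 132.5, 295.7, 173.3] 284.8 153.8 [ 56. 147. 139.]
side tall_tub 0.88 [280.4, 189.3, 310.3, 233.5] 295.3 217.0 [206. 200. 191.]
side tall_tub 0.58 [380.8, 148.3, 406.1, 185.4] 392.7 168.4 [ 66. 145. 136.]
side tall_tub_grip 0.72 [270.9, 130.3, 295.6, 170.5] 285.2 154.1 [ 55. 147. 140.]
side tall_tub_grip 0.65 [384.2, 148.8, 407.5, 185.5] 393.0 167.7 [ 70. 144. 134.]
side scale 0.56 [232.7, 155.3, 303.5, 282.0] 263.0 232.0 [128. 125. 123.]
side scale 0.21 [280.7, 190.0, 310.3, 232.2] 295.1 215.1 [202. 195. 185.]
side scale_hook 0.58 [239.7, 178.2, 299.4, 209.4] 263.1 194.1 [169. 164. 160.]
side squat_tub 0.78 [310.2, 155.3, 335.4, 190.8] 320.3 173.1 [208. 200. 190.]
top 369.96761324915354 369.96761324915354 318.47264077203613 204.10883674631262 [[-0.0216, -0.9825, 0.185, 0.2549], [-0.9998, 0.0221, 0.0002, -0.0006], [-0.0043, -0.185, -0.9827, 1.4097], [0.0, 0.0, 0.0, 1.0]]
top tall_tub 0.92 [422.6, 148.5, 455.2, 177.7] 438.8 162.4 [ 39. 159. 152.]
top tall_tub 0.58 [320.5, 170.8, 345.7, 201.2] 333.3 186.7 [243. 234. 225.]
top tall_tub_grip 0.98 [406.9, 278.1, 444.3, 307.7] 425.2 290.8 [ 45. 167. 159.]
top tall_tub_grip 0.76 [420.4, 149.0, 456.5, 176.0] 438.7 162.1 [ 34. 161. 154.]
top tall_tub_grip 0.74 [320.4, 170.3, 351.8, 203.0] 333.4 186.5 [241. 232. 224.]
top scale 0.77 [260.0, 119.2, 318.1, 202.1] 287.1 163.6 [127. 120. 122.]
top scale_hook 0.63 [273.0, 133.5, 295.0, 178.8] 283.5 146.7 [188. 178. 176.]
top squat_tub 0.76 [396.6, 189.7, 429.1, 223.2] 412.1 206.3 [242. 234. 227.]
```

View pics/side0.png

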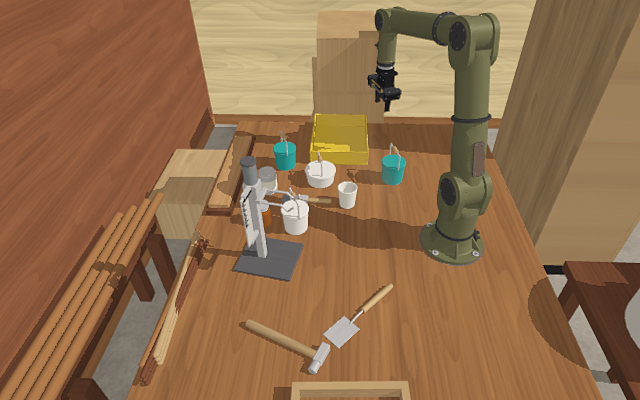

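View pics/top0.png

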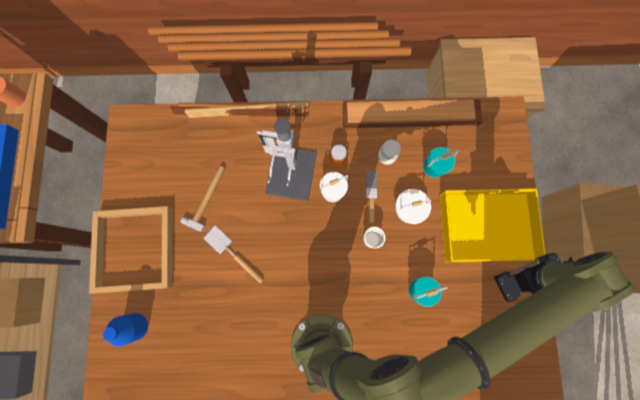

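The side view shows the tall white tub at (295,217), right beside the scale, whose column foot is at (262,255). In the top view the tub is at (333,187) and the hook prongs are near (283,175). The turquoise tubs and the squat tub are elsewhere. Next I'll zoom in.

Run:
```python
import cv2,numpy as np
a=cv2.imread('pics/top0.png')[110:210,250:350];b=cv2.imread('pics/side0.png')[150:290,225:325]
def up(a,x0,y0,f):
    a=cv2.resize(a,None,fx=f,fy=f,interpolation=cv2.INTER_CUBIC)
    for i in range(0,a.shape[1],10*f):cv2.putText(a,str(x0+i//f),(i,8),0,.3,(0,255,255));cv2.line(a,(i,10),(i,14),(0,255,255))
    for i in range(0,a.shape[0],10*f):cv2.putText(a,str(y0+i//f),(0,i+4),0,.3,(0,255,255))
    return a
cv2.imwrite('pics/z1.png',up(a,250,110,6)[:600]);cv2.imwrite('pics/z2.png',up(b[:100],225,150,6))
```

```text
(no output)
```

View pics/z1.png

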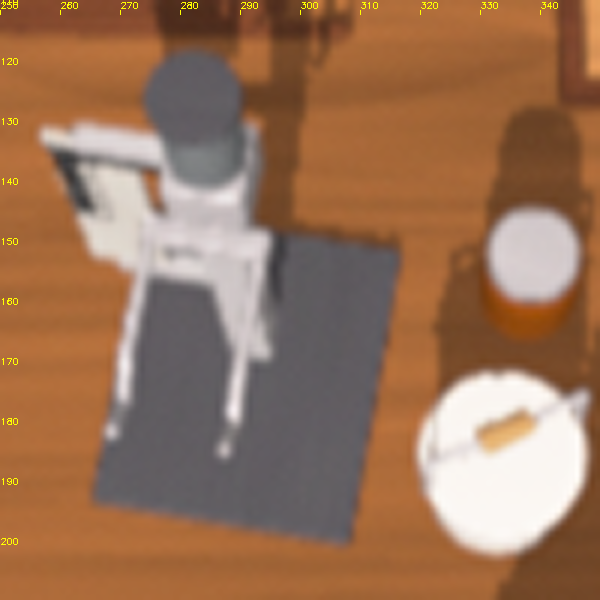

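View pics/z2.png

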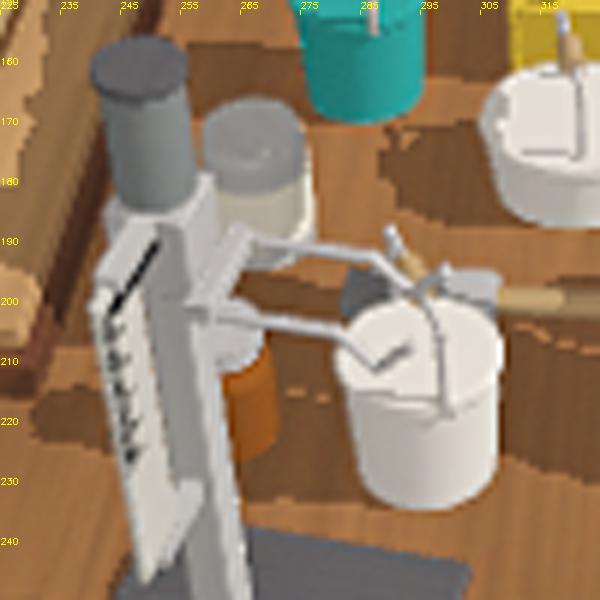

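```bash
cat > h.py <<'E'
from cell import env
import numpy as np
from scipy.optimize import least_squares
K={c:env.get_calibration(c) for c in('side','top')}
def proj(c,P):
    k=K[c];T=np.linalg.inv(k['extrinsics']);p=np.asarray(P)@T[:3,:3].T+T[:3,3]
    return np.c_[k['fx']*p[:,0]/p[:,2]+k['cx'],k['fy']*p[:,1]/p[:,2]+k['cy']]
def place(v,L):
    c,s=np.cos(v[2]),np.sin(v[2]);L=np.asarray(L,float)
    return np.c_[v[0]+c*L[:,0]-s*L[:,1],v[1]+s*L[:,0]+c*L[:,1],L[:,2]]
def fit(v0,obs):
    def r(v):return np.concatenate([(proj(c,place(v,[l]))[0]-u) for c,l,u in obs])
    s=least_squares(r,v0,loss='soft_l1');return s.x,r(s.x).reshape(-1,2).round(1)
E
python3 - <<'E'
from h import *
o=-.4
S=[('top',(195,-85,12),(316.8,151.2)),('top',(-5,-85,12),(308.7,200.8)),('top',(-5,85,12),(265.5,193.8)),
('top',(-18,30,289),(268.7,182)),('top',(-18,-30,289),(287.3,185.2)),('side',(-18,30,289),(292.8,208)),('side',(-18,-30,289),(299,195)),
('side',(20,30,289),(281.7,205.5)),('side',(20,-30,289),(288,192.7))]
S=[(c,np.array(l)/1000,np.array(u)+o) for c,l,u in S]
v,r=fit([.55,.1,0],S);print('scale',v[:2],np.degrees(v[2]),r.tolist())
T=[('top',(0,0,150),(334.2,181.8)),('top',(0,50,150),(321.9,186.5)),('top',(0,-50,150),(347.5,176.2)),('side',(0,0,150),(293.7,194.7))]
T=[(c,np.array(l)/1000,np.array(u)+o) for c,l,u in T]
w,r=fit([.4,-.1,0.3],T);print('tub',w[:2],np.degrees(w[2]),r.tolist())
print('dist',np.hypot(*w[:2]),np.hypot(*v[:2]))
for n,c,p,z in[('jar','top',(338.5,152),.09),('can','top',(390,148),.1),('squat','top',(413,203),.06),('mug','top',(374,235),.085)]:
    f=least_squares(lambda q:proj(c,[[q[0],q[1],z]])[0]-p,[.4,0]);print(n,f.x.round(3))
print(np.round(place(v,[[120,0,0]*1])[:,:2]*0+place(v,[[.12,0,0],[-.09,0,0]])[:,:2],3))
E
```

```text
scale [0.55364796 0.12327805] -10.583026717835667 [[-0.2, 0.7], [-0.5, 0.1], [-0.7, 0.1], [-0.5, -0.2], [-0.2, -0.4], [0.8, -1.4], [0.2, -0.9], [-0.3, -0.7], [-0.7, -0.3]]
tub [ 0.5727214  -0.05785131] 21.191813418965562 [[0.6, -0.3], [-0.3, 0.4], [0.4, 0.1], [-0.2, 1.7]]
dist 0.5756357969304664 0.5672067857861682
jar [ 0.699 -0.079]
can [ 0.707 -0.27 ]
squat [ 0.505 -0.351]
mug [ 0.387 -0.197]
[[0.672 0.101]
 [0.465 0.14 ]]
```

Emit:
{"fn": "send_rows", "kwargs": {
  "plan": [
    [87,38,-30,0,0,0,0],
    [87,38,-30,0,0,0,0],
    [87,38,-30,0,0,0,0],
    [87,38,-30,0,0,0,0],
    [87,38,-30,0,0,0,0],
    [87,38,-30,0,0,0,0],
    [87,38,-30,0,0,0,0],
    [87,38,-30,0,0,0,0],
    [87,38,-30,0,0,0,0],
    [87,38,-30,0,0,0,0],
    [87,38,-30,0,0,0,0],
    [87,0,0,0,0,0,0]
  ],
  "grip_force": 40
}}

```text
time_s: 1.8
tool_pos: [0.5085, -0.1393, 0.2232]
tool_rot: [-179.9, -0.2, 21.8]
force: [0.5, 0.8, -0.1]
grip_width: 0.0867
```

Emit:
{"fn": "send_rows", "kwargs": {
  "plan": [
    [87,0,0,0,0,0,-0.14],
    [87,0,0,0,0,0,-0.14],
    [87,0,0,0,0,0,-0.14],
    [87,0,0,0,0,0,-0.14],
    [87,0,0,0,0,0,-0.14],
    [87,0,0,0,0,0,-0.14],
    [87,0,0,0,0,0,-0.14],
    [87,0,0,0,0,0,-0.14],
    [87,0,0,0,0,0,-0.14],
    [87,0,0,0,0,0,-0.14],
    [87,0,0,0,0,0,-0.14],
    [87,0,0,0,0,0,0]
  ]
}}

```text
time_s: 3.0
tool_pos: [0.505, -0.1483, 0.2227]
tool_rot: [-180.0, 0.0, 109.4]
force: [0.6, 0.6, 0.2]
grip_width: 0.0871
```

```bash
cat >> h.py <<'E'
from scipy.spatial.transform import Rotation as Ro
def go(grasp,yaw,tilt=15,back=0):
    """tool-frame turn (done after shift) and shift from the present pose, mm / rad"""
    ob=env.get_obs();R=Ro.from_euler('xyz',ob['tool_rot'],degrees=True);G=Ro.from_euler('xyz',[180-tilt,0,yaw],degrees=True)
    t=np.array(grasp)+G.apply([0,0,env.grip_point_offset-back])
    print('t',round(ob['time_s'],2),'pos',ob['tool_pos'].round(4),'rot',ob['tool_rot'].round(2),'q',np.round(ob['qpos'],1),'F',ob['force'].round(2),'w',round(ob['grip_width'],4))
    d=t-ob['tool_pos']
    print(' turn',(R.inv()*G).as_rotvec().round(3),'shift before turn',(R.inv().apply(d)*1000).round(1),'after turn',(G.inv().apply(d)*1000).round(1))
E
python3 -c "
from h import *
go([.5727,-.0579,.150],111.2,15,.07)"
```

```text
t 3.0 pos [ 0.505  -0.1483  0.2227] rot [-1.8000e+02  2.0000e-02  1.0936e+02] q [ 43.3   5.  -31.4  99.7   2.7  76.   30.7] F [0.58 0.56 0.23] w 0.0871
 turn [-0.262  0.005 -0.032] shift before turn [62.5 80.5 23.1] after turn [59.8 73.7 43.7]
```

Emit:
{"fn": "send_rows", "kwargs": {
  "plan": [
    [87,15.6,20.1,0,0,0,-0.016],
    [87,15.6,20.1,0,0,0,-0.016],
    [87,15.6,20.1,0,0,0,0],
    [87,15.6,20.1,0,0,0,0],
    [87,0,0,0,-0.131,0,0],
    [87,0,0,0,-0.131,0,0],
    [87,0,0,0,0,0,0],
    [87,0,0,0,0,0,0]
  ]
}}

```text
time_s: 3.8
tool_pos: [0.5582, -0.0623, 0.223]
tool_rot: [165.1, 0.1, 111.0]
force: [0.3, 0.6, 1.2]
grip_width: 0.087
```

Run:
```python
from h import *
import cv2
go([.5727,-.0579,.150],111.2,15,.07)
P=[]
for c,(x,y) in dict(top=(285,130),side=(250,150)).items():
    im=env.read_camera(c)[y:y+90,x:x+80,::-1];a=cv2.resize(im,None,fx=5,fy=5,interpolation=cv2.INTER_CUBIC)
    for p in proj(c,place([.5727,-.0579,np.radians(21.2)],[[0,0,.15],[0,.05,.15],[0,-.05,.15]])):cv2.circle(a,tuple(int(q) for q in (p-[x,y]+.5)*5),3,(0,0,255),1)
    P.append(a)
cv2.imwrite('pics/g1.png',np.hstack(P))
```

```text
t 3.8 pos [ 0.5582 -0.0623  0.223 ] rot [1.6507e+02 5.0000e-02 1.1096e+02] q [ 43.6  -1.  -34.5 106.4  -9.   61.7  33.4] F [0.3 0.6 1.2] w 0.087
 turn [-0.001  0.002 -0.004] shift before turn [-1.1 -4.3 23.1] after turn [-1.2 -4.3 23.1]
```

View pics/g1.png

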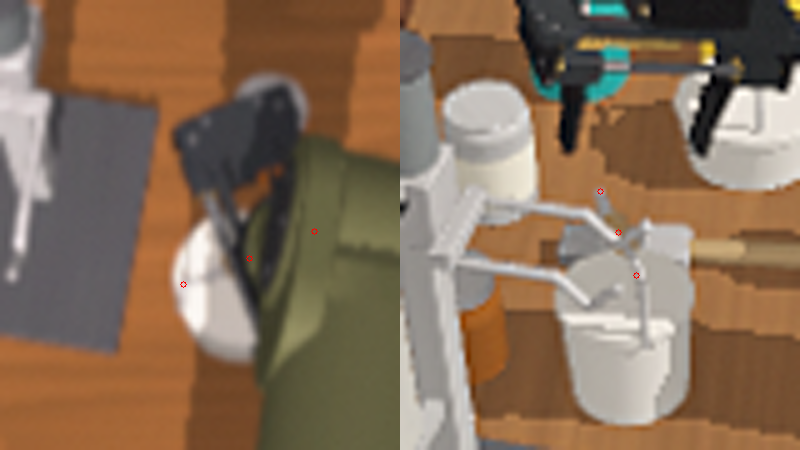

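The fingers straddle the bar, and the predicted roll centre (red, crop 618,232) lies on the wooden roll. I'll go down and grip.

Emit:
{"fn": "send_rows", "kwargs": {
  "plan": [
    [87,-1,-4,20,0,0,0],
    [87,0,0,20,0,0,0],
    [87,0,0,20,0,0,0],
    [87,0,0,20,0,0,0],
    [87,0,0,13,0,0,0],
    [87,0,0,0,0,0,0],
    [87,0,0,0,0,0,0]
  ]
}}

```text
time_s: 4.6
tool_pos: [0.5786, -0.0544, 0.1322]
tool_rot: [165.0, -0.0, 111.2]
force: [-0.5, -0.4, 0.4]
grip_width: 0.0868
```

Emit:
{"fn": "send_rows", "kwargs": {
  "plan": [
    [40,0,0,0,0,0,0],
    [40,0,0,0,0,0,0],
    [40,0,0,0,0,0,0],
    [20,0,0,0,0,0,0],
    [10,0,0,0,0,0,0],
    [0,0,0,0,0,0,0],
    [0,0,0,0,0,0,0],
    [0,0,0,0,0,0,0]
  ]
}}

```text
time_s: 5.4
tool_pos: [0.5779, -0.0548, 0.1316]
tool_rot: [165.0, 0.0, 111.2]
force: [0.6, 0.7, 0.4]
grip_width: 0.0306
```

```bash
python3 -c "
from h import *
go([.5727,-.0579,.150],111.2,15,0)"
```

```text
t 5.4 pos [ 0.5779 -0.0548  0.1316] rot [164.99   0.   111.2 ] q [ 41.3   6.6 -35.8 110.8  -3.9  50.5  29.5] F [0.59 0.67 0.36] w 0.0306
 turn [ 0.  0. -0.] shift before turn [-1.  -1.  -0.6] after turn [-1.  -1.  -0.6]
```

Emit:
{"fn": "send_rows", "kwargs": {
  "plan": [
    [0,0,0,0,0,0,0],
    [0,0,0,0,0,0,0],
    [0,0,0,0,0,0,0],
    [0,0,0,0,0,0,0],
    [0,0,0,0,0,0,0]
  ]
}}

```text
time_s: 5.9
tool_pos: [0.5777, -0.0548, 0.1315]
tool_rot: [165.0, -0.0, 111.2]
force: [-0.6, 0.4, 0.5]
grip_width: 0.0167
```

Emit:
{"fn": "send_rows", "kwargs": {
  "plan": [
    [0,0,1,-3.9,0,0,0],
    [0,0,2,-7.7,0,0,0],
    [0,0,4,-15,0,0,0],
    [0,0,4,-15,0,0,0],
    [0,0,4,-15,0,0,0],
    [0,0,4,-15,0,0,0],
    [0,0,2,-7.7,0,0,0],
    [0,0,0,0,0,0,0],
    [0,0,0,0,0,0,0],
    [0,0,0,0,0,0,0]
  ]
}}

```text
time_s: 6.9
tool_pos: [0.5769, -0.0549, 0.2126]
tool_rot: [165.1, -0.1, 111.2]
force: [0.3, -0.6, -3.4]
grip_width: 0.0168
```

Run:
```python
from h import *
import cv2
go([.4947,.1343,.301],79.4,15,0)
im=env.read_camera('side')[130:280,220:350,::-1]
cv2.imwrite('pics/l1.png',cv2.resize(im,None,fx=4,fy=4,interpolation=cv2.INTER_CUBIC));print(env.get_obs()['force'])
```

```text
t 6.9 pos [ 0.5769 -0.0549  0.2126] rot [ 1.6508e+02 -6.0000e-02  1.1120e+02] q [ 42.4   2.  -35.6 105.1  -6.8  60.2  30.9] F [ 0.27 -0.6  -3.39] w 0.0168
 turn [-0.002 -0.144  0.536] shift before turn [203.6  14.1 -68.9] after turn [170.8 -88.8 -96.6]
[-0.15154926  0.21544394 -3.30287948]
```

View pics/l1.png

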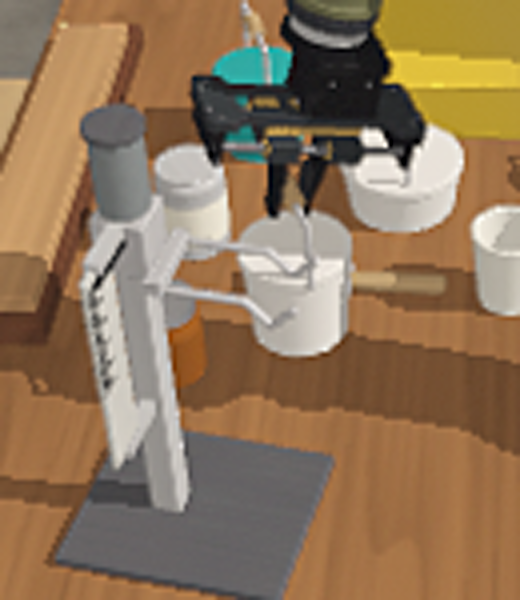

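The tub hangs upright in the grip, clear of the bench and the scale (crop 300,290). The weight reads about 3.5 N. Next comes lifting higher and backing away in -x.

```bash
python3 -c "
from h import *
go([.5725,-.058,.307],111.2,15,0)
go([.475,-.03,.307],111.2,15,0)
go([.4850,.1361,.304],111.2,15,0)"
```

```text
t 6.95 pos [ 0.577  -0.0548  0.2126] rot [ 1.6508e+02 -6.0000e-02  1.1121e+02] q [ 42.4   2.  -35.6 105.1  -6.8  60.2  30.9] F [-0.15  0.22 -3.3 ] w 0.017
 turn [-0.001 -0.001 -0.   ] shift before turn [ -1.3  19.2 -73.9] after turn [ -1.3  19.3 -73.9]
t 6.95 pos [ 0.577  -0.0548  0.2126] rot [ 1.6508e+02 -6.0000e-02  1.1121e+02] q [ 42.4   2.  -35.6 105.1  -6.8  60.2  30.9] F [-0.15  0.22 -3.3 ] w 0.017
 turn [-0.001 -0.001 -0.   ] shift before turn [ 60.1 -58.9 -94.6] after turn [ 60.  -58.7 -94.8]
t 6.95 pos [ 0.577  -0.0548  0.2126] rot [ 1.6508e+02 -6.0000e-02  1.1121e+02] q [ 42.4   2.  -35.6 105.1  -6.8  60.2  30.9] F [-0.15  0.22 -3.3 ] w 0.017
 turn [-0.001 -0.001 -0.   ] shift before turn [211.3   7.4 -73.7] after turn [211.3   7.5 -73.9]
```

Emit:
{"fn": "send_rows", "kwargs": {
  "plan": [
    [0,0,2,-7.5,0,0,0],
    [0,0,4,-15,0,0,0],
    [0,0,4,-15,0,0,0],
    [0,0,4,-15,0,0,0],
    [0,0,4,-14,0,0,0],
    [0,0,1,-7.5,0,0,0],
    [0,5,-7,-2,0,0,0],
    [0,11,-14,-4,0,0,0],
    [0,15,-19,-5,0,0,0],
    [0,15,-19,-5,0,0,0],
    [0,10,-13,-3.5,0,0,0],
    [0,5,-6,-1.5,0,0,0]
  ]
}}

```text
time_s: 8.15
tool_pos: [0.4775, -0.0271, 0.2893]
tool_rot: [165.1, 0.0, 111.2]
force: [0.6, 0.4, -2.6]
grip_width: 0.017
```

Emit:
{"fn": "send_rows", "kwargs": {
  "plan": [
    [0,0,0,0,0,-0.014,0.054],
    [0,0,0,0,0,-0.029,0.107],
    [0,0,0,0,0,-0.029,0.107],
    [0,0,0,0,0,-0.029,0.107],
    [0,0,0,0,0,-0.029,0.107],
    [0,0,0,0,0,-0.014,0.054],
    [0,0,0,0,0,0,0],
    [0,0,0,0,0,0,0]
  ]
}}

```text
time_s: 8.95
tool_pos: [0.4793, -0.0275, 0.2897]
tool_rot: [165.0, 0.0, 79.5]
force: [0.5, -0.3, -3.4]
grip_width: 0.0168
```

```bash
python3 -c "
from h import *
go([.4850,.1361,.304],79.4,15,0)"
```

```text
t 8.95 pos [ 0.4793 -0.0275  0.2897] rot [1.6503e+02 1.0000e-02 7.9490e+01] q [ 36.1 -16.9 -30.5 110.6  -7.7  69.1  -3.2] F [ 0.55 -0.31 -3.36] w 0.0168
 turn [-0.    -0.     0.002] shift before turn [161.8 -19.7  -1.4] after turn [161.8 -20.   -1.4]
```

Emit:
{"fn": "send_rows", "kwargs": {
  "plan": [
    [0,6,4,1,0,0,0],
    [0,12,2,0.5,0,0,0],
    [0,18,0,0,0,0,0],
    [0,20,-1,-0.3,0,0,0],
    [0,20,-2,-0.5,0,0,0],
    [0,20,-3,-0.8,0,0,0],
    [0,20,-4,-1,0,0,0],
    [0,20,-5,-1.3,0,0,0],
    [0,15,-3,-0.8,0,0,0],
    [0,7,0,0,0,0,0],
    [0,4,0,0,0,0,0],
    [0,0,0,0,0,0,0]
  ]
}}

```text
time_s: 10.15
tool_pos: [0.4973, 0.1342, 0.2901]
tool_rot: [165.0, -0.0, 79.4]
force: [0.3, -0.1, -3.5]
grip_width: 0.0168
```

Run:
```python
from h import *
import cv2
v=[.5536,.1233,np.radians(-10.6)]
s=place(v,[[-.045,0,.304]])[0];print(s)
go(s,79.4,15,0)
P=[]
for c,(x,y) in dict(top=(240,120),side=(225,140)).items():
    im=env.read_camera(c)[y:y+100,x:x+100,::-1];a=cv2.resize(im,None,fx=4,fy=4,interpolation=cv2.INTER_CUBIC)
    P.append(a)
cv2.imwrite('pics/g2.png',np.hstack(P))
```

```text
[0.50936791 0.13157781 0.304     ]
t 10.15 pos [0.4973 0.1342 0.2901] rot [165.    -0.    79.42] q [ 32.3 -12.5 -47.9 105.5  -2.8  69.5 -25.9] F [ 0.3  -0.12 -3.46] w 0.0168
 turn [ 0. -0.  0.] shift before turn [-0.4 15.5  8.4] after turn [-0.4 15.5  8.4]
```

View pics/g2.png

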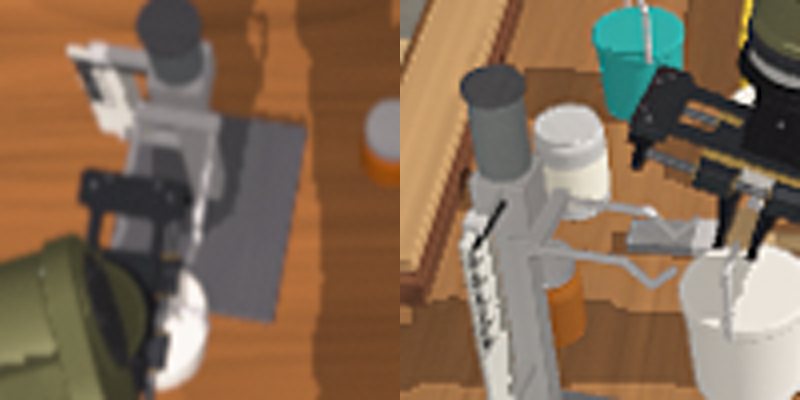

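Emit:
{"fn": "send_rows", "kwargs": {
  "plan": [
    [0,0,3,2.5,0,0,0],
    [0,0,6,3.5,0,0,0],
    [0,0,6,2.5,0,0,0],
    [0,0,6,1.6,0,0,0],
    [0,0,6,1.6,0,0,0],
    [0,0,6,1.6,0,0,0],
    [0,0,6,1.6,0,0,0],
    [0,0,6,1.6,0,0,0],
    [0,0,6,1.6,0,0,0],
    [0,0,5,1.3,0,0,0],
    [0,0,3,0.8,0,0,0],
    [0,0,0,0,0,0,0]
  ]
}}

```text
time_s: 11.45
tool_pos: [0.5586, 0.1224, 0.2858]
tool_rot: [165.0, -0.0, 79.4]
force: [-0.4, 0.4, -3.4]
grip_width: 0.0167
```

Run:
```python
from h import *
import cv2
v=[.5536,.1233,np.radians(-10.6)]
go(place(v,[[0,0,.304]])[0],79.4,15,0)
P=[]
for c,(x,y) in dict(top=(250,120),side=(245,150)).items():
    im=env.read_camera(c)[y:y+75,x:x+65,::-1];a=cv2.resize(im,None,fx=6,fy=6,interpolation=cv2.INTER_CUBIC)
    for p in proj(c,place(v,[[0,.05,.304],[0,-.05,.304],[0,.03,.275],[0,-.03,.275]])):cv2.circle(a,tuple(int(q) for q in (p-[x,y]+.5)*6),3,(0,0,255),1)
    P.append(a)
cv2.imwrite('pics/g3.png',np.hstack(P))
```

```text
t 11.45 pos [0.5586 0.1224 0.2858] rot [165.01  -0.    79.39] q [ 33.2  -2.  -51.2  99.7   6.   68.5 -30.3] F [-0.38  0.4  -3.39] w 0.0167
 turn [-0. -0. -0.] shift before turn [-0.  -0.2 -0.2] after turn [-0.  -0.2 -0.2]
```

View pics/g3.png

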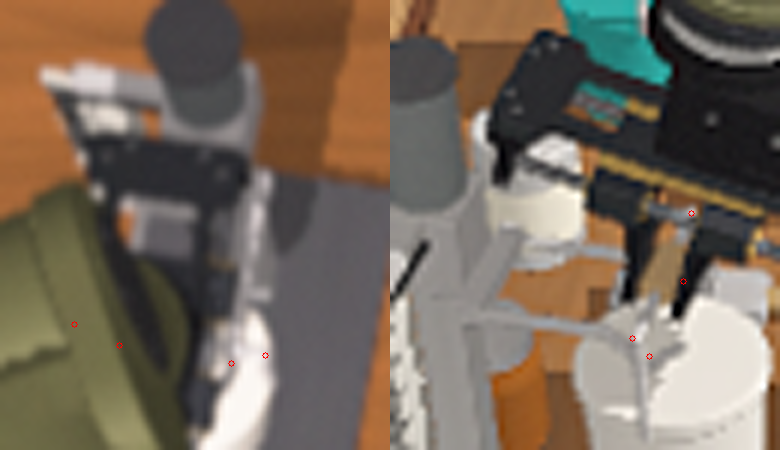

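The near leg top (crop 632,342) and the far bar end coincide with the predictions, and the bar sits straight over the notches (about 650,358). I'll lower it slowly.

Emit:
{"fn": "send_rows", "kwargs": {
  "plan": [
    [0,0,-0.5,2,0,0,0],
    [0,0,-0.6,2.4,0,0,0],
    [0,0,-0.7,2.4,0,0,0],
    [0,0,-0.6,2.4,0,0,0],
    [0,0,-0.7,2.4,0,0,0],
    [0,0,-0.6,2.4,0,0,0],
    [0,0,-0.7,2.4,0,0,0],
    [0,0,-0.5,2,0,0,0],
    [0,0,-0.5,2,0,0,0],
    [0,0,0,0,0,0,0]
  ]
}}

```text
time_s: 12.55
tool_pos: [0.5581, 0.1225, 0.2644]
tool_rot: [165.0, 0.0, 79.4]
force: [0.1, -0.9, -3.1]
grip_width: 0.0168
```

Emit:
{"fn": "send_rows", "kwargs": {
  "plan": [
    [0,0,-0.3,1,0,0,0],
    [0,0,-0.3,1.2,0,0,0],
    [0,0,-0.3,1.2,0,0,0],
    [0,0,-0.3,1.2,0,0,0],
    [0,0,-0.3,1.2,0,0,0],
    [0,0,-0.3,1.2,0,0,0],
    [0,0,-0.3,1.2,0,0,0],
    [0,0,-0.3,1.2,0,0,0],
    [0,0,-0.3,1,0,0,0],
    [0,0,0,0,0,0,0],
    [0,0,0,0,0,0,0]
  ]
}}

```text
time_s: 13.65
tool_pos: [0.5585, 0.1224, 0.2541]
tool_rot: [165.0, 0.0, 79.4]
force: [0.8, 1.2, -3.0]
grip_width: 0.0168
```

```bash
cat > f.py <<'E'
from h import *
v=[.5536,.1233,np.radians(-10.6)]
go(place(v,[[0,0,.275]])[0],79.4,15,0)
F=[]
for i in range(6):
    env.read_camera('top');F.append(env.get_obs()['force'])
F=np.mean(F,0);c,s=np.cos(v[2]),np.sin(v[2]);print('scale-frame F',c*F[0]+s*F[1],-s*F[0]+c*F[1],F[2])
E
python3 f.py
```

```text
t 13.65 pos [0.5585 0.1224 0.2541] rot [1.6497e+02 2.0000e-02 7.9400e+01] q [ 32.9  -0.9 -51.6 102.6   7.3  65.  -31.7] F [ 0.76  1.17 -3.01] w 0.0168
 turn [0. 0. 0.] shift before turn [-0.   0.6 -2.8] after turn [-0.   0.6 -2.8]
scale-frame F 0.5359755884754085 -0.3360447207487179 -2.7443083513971147
```

Emit:
{"fn": "send_rows", "kwargs": {
  "plan": [
    [0,0,-0.3,1.2,0,0,0],
    [0,0,-0.4,1.4,0,0,0],
    [0,0,-0.4,1.4,0,0,0],
    [0,0,-0.3,1.4,0,0,0],
    [0,0,-0.4,1.4,0,0,0],
    [0,0,-0.4,1.4,0,0,0],
    [0,0,-0.4,1.4,0,0,0],
    [0,0,-0.4,1.4,0,0,0],
    [0,0,-0.3,1.2,0,0,0],
    [0,0,0,0,0,0,0],
    [0,0,0,0,0,0,0]
  ]
}}

```text
time_s: 15.05
tool_pos: [0.5585, 0.1225, 0.2415]
tool_rot: [165.0, 0.0, 79.4]
force: [0.7, -1.5, -0.5]
grip_width: 0.0166
```

```bash
python3 f.py
```

```text
t 15.05 pos [0.5585 0.1225 0.2415] rot [1.6497e+02 1.0000e-02 7.9400e+01] q [ 32.8  -0.4 -51.8 103.7   7.9  63.6 -32.4] F [ 0.66 -1.52 -0.49] w 0.0166
 turn [0. 0. 0.] shift before turn [ -0.1   3.9 -15. ] after turn [ -0.1   3.9 -15. ]
scale-frame F 1.0723292265109736 0.2853377010361474 -1.7002795165103264
```

Emit:
{"fn": "send_rows", "kwargs": {
  "plan": [
    [0,0,0.3,0.6,0,0,0],
    [0,0,0.3,0.6,0,0,0],
    [0,0,0.3,0.6,0,0,0],
    [0,0,0.2,0.6,0,0,0],
    [0,0,0,0,0,0,0],
    [0,0,0,0,0,0,0]
  ]
}}

```text
time_s: 15.95
tool_pos: [0.5599, 0.1222, 0.2392]
tool_rot: [165.0, 0.0, 79.4]
force: [0.2, -0.1, -1.2]
grip_width: 0.017
```

```bash
python3 f.py
```

```text
t 15.95 pos [0.5599 0.1222 0.2392] rot [1.65e+02 2.00e-02 7.94e+01] q [ 32.7   0.  -51.9 103.7   8.3  63.4 -32.6] F [ 0.16 -0.07 -1.21] w 0.017
 turn [-0.  0.  0.] shift before turn [ -0.1   3.  -17.5] after turn [ -0.1   3.  -17.5]
scale-frame F 0.08131056714692042 0.2939849928697028 -1.6313804234161091
```

Emit:
{"fn": "send_rows", "kwargs": {
  "plan": [
    [0,0,-0.3,1.1,0,0,0],
    [0,0,-0.4,1.4,0,0,0],
    [0,0,-0.4,1.4,0,0,0],
    [0,0,-0.4,1.4,0,0,0],
    [0,0,-0.3,1.4,0,0,0],
    [0,0,-0.4,1.4,0,0,0],
    [0,0,-0.4,1.4,0,0,0],
    [0,0,-0.4,1.4,0,0,0],
    [0,0,-0.3,1.2,0,0,0],
    [0,0,0,0,0,0,0],
    [0,0,0,0,0,0,0],
    [0,0,0,0,0,0,0]
  ]
}}

```text
time_s: 17.45
tool_pos: [0.5601, 0.1222, 0.2269]
tool_rot: [165.0, 0.0, 79.4]
force: [-0.2, -0.5, 0.3]
grip_width: 0.0168
```

```bash
sed -i 's/range(6)/range(12)/' f.py; python3 f.py
```

```text
t 17.45 pos [0.5601 0.1222 0.2269] rot [1.6497e+02 2.0000e-02 7.9400e+01] q [ 32.6   0.6 -52.  104.8   9.   62.  -33.3] F [-0.23 -0.5   0.25] w 0.0168
 turn [0. 0. 0.] shift before turn [ -0.1   6.1 -29.4] after turn [ -0.1   6.1 -29.4]
scale-frame F -0.3764172285969865 0.17080324163522487 0.02982040866336357
```

Emit:
{"fn": "send_rows", "kwargs": {
  "plan": [
    [0,0,-0.1,0.5,0,0,0],
    [0,0,0,0,0,0,0],
    [0,0,0,0,0,0,0],
    [0,0,0,0,0,0,0],
    [0,0,0,0,0,0,0],
    [17,0,0,0,0,0,0],
    [18,0,0,0,0,0,0],
    [19,0,0,0,0,0,0],
    [20,0,0,0,0,0,0],
    [21,0,0,0,0,0,0],
    [23,0,0,0,0,0,0]
  ],
  "grip_force": 3
}}

```text
time_s: 19.15
tool_pos: [0.5597, 0.1223, 0.2261]
tool_rot: [165.0, 0.0, 79.4]
force: [-0.1, 0.4, 0.8]
grip_width: 0.0219
```

Emit:
{"fn": "send_rows", "kwargs": {
  "plan": [
    [26,0,0,0,0,0,0],
    [30,0,0,0,0,0,0],
    [35,0,0,0,0,0,0],
    [40,0,0,0,0,0,0],
    [45,0,0,0,0,0,0],
    [45,0,0,0,0,0,0],
    [45,0,0,0,0,0,0],
    [45,0,0,0,0,0,0]
  ]
}}

```text
time_s: 19.95
tool_pos: [0.56, 0.1222, 0.2263]
tool_rot: [165.0, 0.0, 79.4]
force: [-0.4, 0.5, 1.3]
grip_width: 0.0451
```

```bash
python3 f.py
python3 - <<'E'
from h import *
import cv2
im=env.read_camera('side')[140:240,225:325,::-1]
cv2.imwrite('pics/r1.png',cv2.resize(im,None,fx=6,fy=6,interpolation=cv2.INTER_CUBIC))
E
```

```text
t 19.95 pos [0.56   0.1222 0.2263] rot [1.6498e+02 2.0000e-02 7.9400e+01] q [ 32.5   0.7 -52.  104.8   9.1  62.  -33.4] F [-0.37  0.5   1.27] w 0.0451
 turn [0. 0. 0.] shift before turn [ -0.1   6.3 -30. ] after turn [ -0.1   6.3 -30. ]
scale-frame F -0.00639692350640951 0.2312478093741575 0.09141812393994753
```

View pics/r1.png

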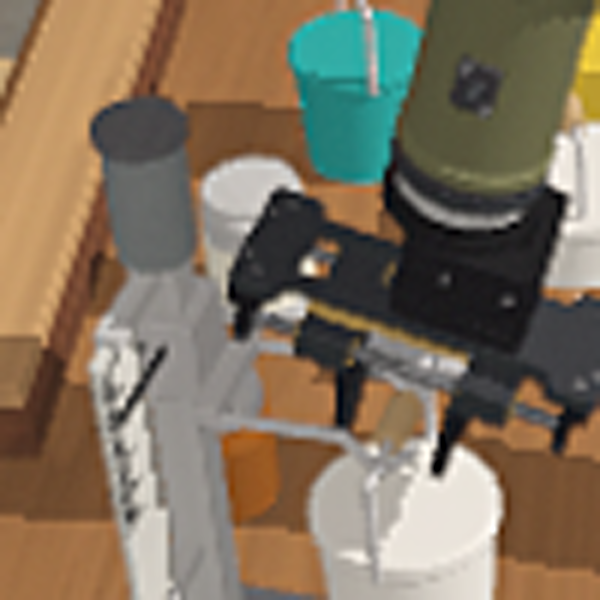

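Released: the fingers are open on both sides of the roll (crop 400,415), the bar lies in the prong notches near (370,455), and the tub hangs level. Backing out along the tool axis.

Emit:
{"fn": "send_rows", "kwargs": {
  "plan": [
    [45,0,0,-3,0,0,0],
    [45,0,0,-6,0,0,0],
    [45,0,0,-10,0,0,0],
    [45,0,0,-12,0,0,0],
    [45,0,0,-15,0,0,0],
    [45,0,0,-15,0,0,0],
    [45,0,0,-15,0,0,0],
    [45,0,0,-15,0,0,0],
    [45,0,0,-15,0,0,0],
    [45,0,0,-10,0,0,0],
    [45,0,0,-4,0,0,0],
    [45,0,0,0,0,0,0]
  ]
}}

```text
time_s: 21.8
tool_pos: [0.5296, 0.128, 0.3427]
tool_rot: [164.9, 0.0, 79.4]
force: [-0.6, -0.0, -0.0]
grip_width: 0.0452
```

Emit:
{"fn": "send_rows", "kwargs": {
  "plan": [
    [45,0,0,0,0,0,0],
    [45,0,0,0,0,0,0],
    [45,0,0,0,0,0,0],
    [45,0,0,0,0,0,0],
    [45,0,0,0,0,0,0],
    [45,0,0,0,0,0,0],
    [45,0,0,0,0,0,0],
    [45,0,0,0,0,0,0],
    [45,0,0,0,0,0,0],
    [45,0,0,0,0,0,0],
    [45,0,0,0,0,0,0],
    [45,0,0,0,0,0,0]
  ]
}}

```text
time_s: 23.0
tool_pos: [0.5295, 0.1279, 0.3422]
tool_rot: [165.0, 0.0, 79.4]
force: [0.5, -0.1, -0.2]
grip_width: 0.0453
```

Run:
```python
from h import *
import cv2
ims=[]
for i in range(7):ims.append(env.read_camera('side')[140:290,225:325].astype(int))
print('t',env.get_obs()['time_s'],'mean diff',[abs(a-ims[0]).mean().round(2) for a in ims],env.get_obs()['tool_pos'])
cv2.imwrite('pics/e1.png',cv2.resize(ims[-1].astype('uint8')[:,:,::-1],None,fx=4,fy=4,interpolation=cv2.INTER_CUBIC))
```

```text
t 23.35 mean diff [np.float64(0.0), np.float64(0.69), np.float64(0.71), np.float64(0.7), np.float64(0.7), np.float64(0.71), np.float64(0.7)] [0.52946871 0.12792923 0.34220042]
```

View pics/e1.png

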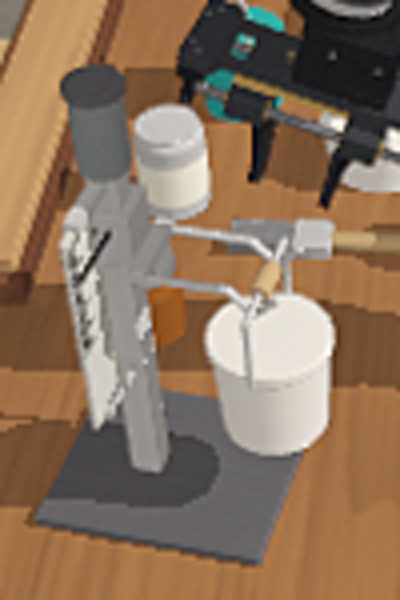

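The tub hangs upright on both prongs (bail at crop 265,275) and the gripper is clear. Successive frames differ only by constant pixel noise, so it is still. Handing in.

```bash
python3 -c "
from cell import env
print(env.sign_off(),env.get_obs()['time_s'])"
```

```text
the job is handed in; nothing more can be done
the job is handed in; nothing more can be done
```

The tall white tub is hanging on the spring scale, and I handed the job in at about 23 s of the 64 s allowed; sign-off gives no verdict.

- **Lift and hang:** I gripped the hand roll with the tool tilted 15° so the gripper would stay clear of the barrel. I carried the tub round to the hook's open side and brought the bail in about 30 mm above the notches.
- **Lowering:** I lowered it at about 15 mm/s. Partway down a sideways force of about 1 N showed the bar off centre, so I shifted it about 1.5 mm, which took that force to about 0.1 N.
- **Release:** I opened the fingers once the averaged vertical force on the gripper was about 0 N. By then the bar was about 30 mm below the empty seat, and the tub weighed about 3.4 N on the wrist (about 31 mm of travel).
- **Last checks:** The final picture shows the tub upright on both prongs with the gripper well clear. Seven frames taken over 0.35 s differed only by constant pixel noise, so pointer and tub looked still.
- **Not checked:** I never read the pointer value or its speed directly. I saw no bystanders moved in the pictures, but did not measure them again.
- **Odd reading:** The grip width was 16.7 mm on the 18 mm roll. The grip still held throughout.

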